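# Load the large gel cassette into the electrode module

### The arm

A 6-joint arm with a two-finger parallel gripper is mounted at the origin on a cart in front of the work surface, level with it; the furniture and walls round the work are solid. World frame = base frame: x ahead of the robot, y to its left, z up, the work surface at z = 0. Lengths are in mm, angles in rad, forces in N, time in s.
With the tool pointing down it reaches from about 300 to 775 mm from the base axis. Payload 14.6 kg.
Tool frame: the origin (TCP) lies midway between the tips of the shut fingers; the grasp point (between the pads) lies 19 mm behind it; z points along the fingers, y is the line along which they close (so a half turn about z gives the same grasp; the last joint's range is limited). The gripper opens to 94 mm and grips with 3 to 60 N. Pads are 16 mm wide; open, the fingers measure 119 mm over their backs; the gripper's body (75 mm by 177 mm) begins 78 mm behind the grasp point.
Start: joints at [-1.406, 0.3, 1.521, -0, 1.321, -0.067], TCP at [126.345, -535.281, 205.446] pointing down, gripper open.
Joint ranges: [-3.03, 3.03], [-0.79, 2.21], [0.23, 2.52], [-1.04, 4.18], [0, 3.07], [-2.55, 2.55]. Speed limits (rad/s): [2.22, 2.22, 2.57, 3.14, 3.14, 3.14].

### API

Orientations are given as [roll, pitch, yaw] about the fixed x, y, z axes, in that order (R = Rz(yaw) Ry(pitch) Rx(roll)).
In Python, from cell import manip, camera gives the robot as it stands.
- The arm moves only by the tool move_arm, never from a script. Its arguments are lists of equal length, an entry for each row: "dp": the shift along the world's x, y, z in mm, a list of three; "rotation": the turn, a rotation vector about the world's x, y, z in rad, a list of three; "hand": the opening, from 0 (shut) to 1 (fully open). A call has 1 to 10 rows; each row shifts and turns the commanded pose from where the row before left it; what a row does not reach is not made up. A row lasts 1/8 s, in which the tool goes at most 62.5 mm and 10.7 degrees, less where a joint would pass 70% of its speed; a pose out of reach is approached as far as the arm can. A call with a gripper value outside its range is refused whole. The fingers move at their own pace and stop on an object; "newtons" is the grip in N (left out, the last holds). Time passes only in rows, so rows that do not move let the fingers close. It gives the time, the measured TCP pose, the force, the opening and the grip force at its end, in the units of the state.
- manip.read_state(): the state, without advancing time (a new reading comes with each control period).
- camera(name): name is "side" or "top" or "wrist"; returns a dict with "image" (480x640x3 uint8, red, green, blue), "fx", "fy", "cx", "cy" (pixels), "R" (3x3) and "t" (3): a world point X has camera coordinates R X + t; the wrist camera has in their place "mount" (4x4, takes a point from camera to tool coordinates, whose origin is the TCP and whose axes are the flange's). Camera axes: x right, y down, z forward; pixel columns grow to the right and rows downward; lengths in mm; the calibration is good to about 2 mm. A picture is of the moment at which its call begins: read the wrist's pose just before it. There is no depth.
- manip.sign_off(): hands the job in; it is judged then, once.
The state is a dict: "clock": time; "joints": joint angles; "qd": joint speeds; "effort": joint torques, N m; "eef_pos": TCP position; "eef_rot": TCP orientation; "wrist_force": force on the tool from outside, world axes, zero at the start; "moment": the same for the moment, N m; "finger_gap": finger opening in mm; "finger_force": force on a finger pad.
Only numpy, scipy, OpenCV 4.12 (cv2) and the standard library are available. Lean on these libraries where they do the work, as an engineer would, in place of code of your own. Each camera call takes 0.05 s, during which the arm holds its last target. There are 200 camera calls.

### The job

Two flat gel cassettes stand on edge in low bench stands, a large one and a small one. Take the large cassette out of its stand, slide it on edge down into the slot of the metal electrode module until it sits fully home on the slot's floor, and let go; guide it into the slot by hand rather than dropping it in from above. Leave the small cassette standing in its own stand.

Things in the scene. Friction and masses are not known exactly. Their poses are not given: they have to be found in the camera images.
- large_cassette: Flat stiff grey slab standing on edge in a stand: 10 mm thick (its x), 100 mm wide (y), 100 mm tall (z, up), about 0.12 kg. Origin: centre of its bottom edge. Dark louvres on the lower half of both faces, a plain band 40 mm high along the top to pinch across the 10 mm thickness. Faces alike: either way round will do.
- small_cassette: Slab of the same make, to be left alone: 10 mm thick (its x), 60 mm wide (y), 70 mm tall (z, up). Origin: centre of its bottom edge. It stands in a stand of its own, identical to the other.
- stand_l: Low grey stand of the large cassette, fixed to the table. Base 64 mm (its x) by 124 mm (y); origin: centre of the underside. The cassette rests on its 6 mm floor in a 13 mm wide groove along y, open at the ends, between two rails whose tops are 27 mm above the table.
- module: Bare steel fixture fixed to the table, base 84 mm (its x) by 160 mm (y). Origin: on the table, below the slot's middle. The slot runs along y: floor 8 mm up; 14 mm wide between jaws to 42 mm up, then flaring to a 32 mm wide mouth 55 mm up; end cheeks 41 mm high, 124 mm apart inside. Fully home, the large cassette's origin is 8 mm above this one, its top edge 108 mm up, its y along this y.

How it is judged (in metres and radians):
On the way:
1. the large cassette's bottom edge is inside the slot while the cassette is still held (contact force between the fingers and large_cassette above 0.5 N and z of large_cassette in the frame of module below 0.042 m and x of large_cassette in the frame of module between -0.012 and 0.012 m and y of large_cassette in the frame of module between -0.03 and 0.03 m), for 0.1 s.
At the end, for the whole second after the job is handed in: Large cassette released and at rest in the slot: bottom edge within 6 mm of the floor, within 10 mm of the middle across the slot and 16 mm along it, upright and in line within 10 degrees. Small cassette within 20 mm of its start, still standing (tilt under 17 degrees) (z of large_cassette in the frame of module below 0.014 m and x of large_cassette in the frame of module between -0.01 and 0.01 m and y of large_cassette in the frame of module between -0.016 and 0.016 m and angle between the y axis of large_cassette and the y axis of module, either way round below 0.175 rad and angle between large_cassette's own z axis and vertical below 0.175 rad and linear speed of large_cassette below 0.02 m/s and distance of small_cassette from where it was at the start of the episode below 0.02 m and angle between small_cassette's own z axis and vertical below 0.3 rad); the robot touches nothing.
It also fails if it takes over 38 s, if anything falls off the work surface, if the arm or the gripper's body presses on something with over 40 N, if the wrist force passes 120 N, or if a joint passes its speed limit or range.

## Working session

There is one attempt and no reset: what is moved stays moved. The work goes in short steps, Python scripts to look and compute and a tool call to move; the robot and the scene stay as the last step left them, time stands still between calls to the robot, and variables do not carry over. Pictures are saved under pics/ and viewed, at most 10 in all, crops included, and the job is handed in when it is done.

Besides the shell and the picture viewer there is one more tool, called after "Call:" by a JSON object that holds its "method" and its "body". move_arm: Moves the arm, as the interface text tells. Its arguments: {"type":"object","properties":{"dp":{"type":"array","items":{"type":"array","items":{"type":"number"}}},"rotation":{"type":"array","items":{"type":"array","items":{"type":"number"}}},"hand":{"type":"array","items":{"type":"number"}},"newtons":{"type":"number"}},"required":["dp","rotation","hand"]}

```bash
mkdir -p pics
python3 - <<'E'
from cell import manip,camera
import cv2,pickle
s=manip.read_state();print(s)
for n in("top","side"):
    c=camera(n);cv2.imwrite(f"pics/{n}0.png",c["image"][:,:,::-1]);pickle.dump(c,open(f"{n}.pkl","wb"))
    print(n,c["fx"],c["cx"],c["cy"],c["R"],c["t"])
E
```

```text
{'clock': 0.0, 'joints': array([-1.40558901e+00,  3.00443056e-01,  1.52160077e+00, -3.47066711e-05,
        1.32070034e+00, -6.66136103e-02]), 'qd': array([-1.55279270e-03, -1.64266884e-04, -1.51106738e-04, -2.25217141e-03,
        1.09344091e-04, -6.45094790e-05]), 'effort': array([-8.86130438e-04, -5.31805766e+01, -3.52739453e+01,  7.08010560e-02,
        2.43405683e-02, -9.42661518e-05]), 'eef_pos': array([ 126.2987663 , -535.02320822,  204.89338804]), 'eef_rot': array([-3.14044146e+00, -4.31070658e-05,  2.31829509e-01]), 'wrist_force': array([-0.5696286 ,  0.22268138,  0.1594413 ]), 'moment': array([-0.00504187, -0.02174885, -0.0031875 ]), 'finger_force': 0.0, 'finger_gap': 93.78352651645842}
top 532.3012964935887 316.16074092826244 252.34554003847282 [[ 0.02746239 -0.99960011  0.00674071]
 [-0.99249608 -0.02806976 -0.11901097]
 [ 0.11915259 -0.0034218  -0.99287006]] [-23.35285636 524.48586153 861.44875573]
side 529.4508947153471 326.2132183922722 239.98084727215803 [[ 9.99969038e-01  7.38056389e-03 -2.72935520e-03]
 [ 4.83862502e-04 -4.03860414e-01 -9.14820491e-01]
 [-7.85416960e-03  9.14790847e-01 -4.03851481e-01]] [-495.62871168   62.74346565  965.57883112]
```

View pics/top0.png

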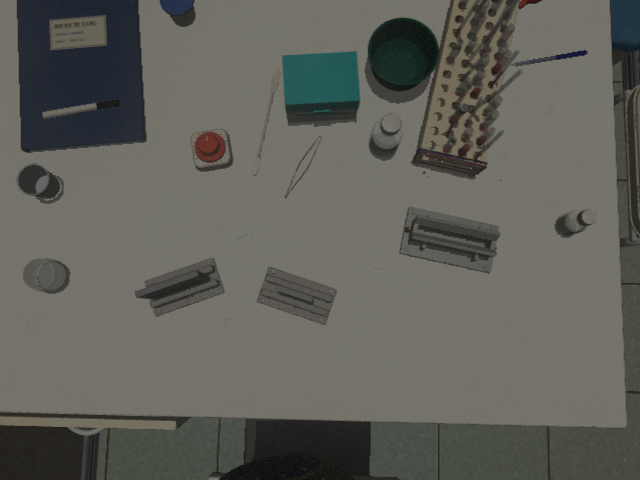

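View pics/side0.png

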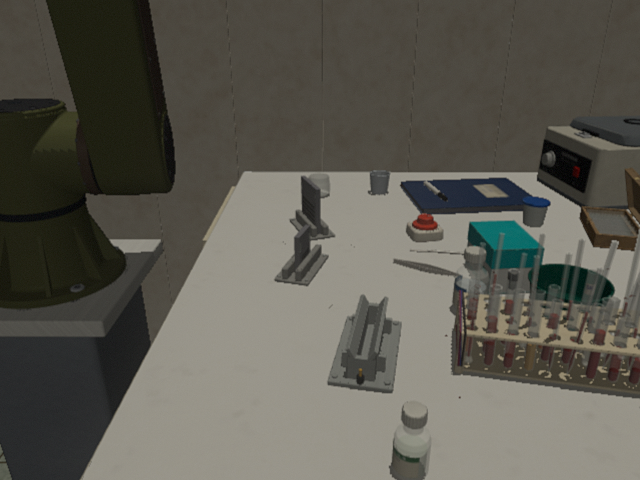

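The top view shows the large cassette in its stand around (182,285), the small one around (297,296) and the module around (450,240). I'll zoom in to read corners.

Run:
```python
import cv2,pickle,numpy as np
im=pickle.load(open("top.pkl","rb"))["image"][:,:,::-1]
f=lambda x,y:cv2.resize(np.clip(im[y:y+75,x:x+110]*1.5,0,255).astype(np.uint8),None,fx=4,fy=4,interpolation=cv2.INTER_CUBIC)
cv2.imwrite("pics/z.png",np.vstack([f(128,252),f(395,202)]))
```

```text
(no output)
```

View pics/z.png

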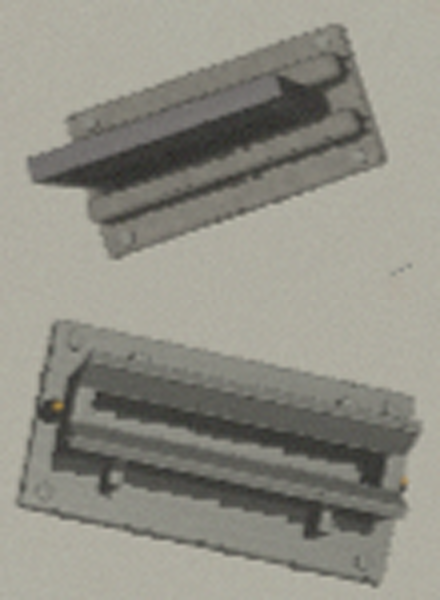

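Readings in crop pixels. Stand corners are (68,118), (342,25), (385,158) and (115,258). The cassette top face is (28,158), (278,77), (285,97) and (38,183). Module base corners, minus the 300 offset, are (57,22), (413,98), (378,285) and (20,205).

```bash
cat > h.py <<'E'
import numpy as np
def ray(c,uv,z):
    d=c["R"].T@np.array([(uv[0]-c["cx"])/c["fx"],(uv[1]-c["cy"])/c["fy"],1]); o=-c["R"].T@c["t"]
    return (o+d*(z-o[2])/d[2])
def proj(c,X):
    p=c["R"]@np.asarray(X,float)+c["t"]; return np.array([c["fx"]*p[0]/p[2]+c["cx"],c["fy"]*p[1]/p[2]+c["cy"]])
E
python3 - <<'E'
import pickle,numpy as np
from h import *
c=pickle.load(open("top.pkl","rb"))
for n,o,z,P in (("stand",(128,252),6,[(68,118),(342,25),(385,158),(115,258)]),("cass",(128,252),106,[(28,158),(278,77),(285,97),(38,183)]),("mod",(395,202),8,[(57,22),(413,98),(378,285),(20,205)])):
    X=np.array([ray(c,(o[0]+(u-1.5)/4,o[1]+(v-1.5)/4),z)[:2] for u,v in P])
    e=(X[0]-X[1])+(X[3]-X[2]); s=X[0]-X[3]+X[1]-X[2]
    print(n,X.mean(0),"yaw of y axis from +y:",np.arctan2(-e[0],e[1]),"from short",np.arctan2(s[1],s[0]),"len",np.linalg.norm(e)/2,np.linalg.norm(s)/2)
E
```

```text
stand [462.91015793 214.40117842] yaw of y axis from +y: 0.3723030591010179 from short 0.3720334113588701 len 122.02540387993383 61.926084698999546
cass [461.37354876 217.1854158 ] yaw of y axis from +y: 0.35599122313301285 from short 0.41754415044075477 len 98.62651978597822 9.253843677363227
mod [ 556.40021974 -237.55827937] yaw of y axis from +y: -0.18978168792658565 from short -0.1917134677027323 len 157.307531297557 82.78644857060834
```

Call:
{"method": "move_arm", "body": {"dp": [[43,30,4],[43,30,4],[43,30,4],[43,30,4],[43,30,4],[43,30,4],[43,30,4],[43,30,4],[43,30,4],[43,28,4]], "rotation": [[0,0,0.115],[0,0,0.115],[0,0,0.115],[0,0,0.115],[0,0,0.115],[0,0,0.115],[0,0,0.115],[0,0,0.115],[0,0,0.115],[0,0,0.115]], "hand": [1,1,1,1,1,1,1,1,1,1]}}

```text
clock: 1.35
eef_pos: [557.6, -236.0, 245.3]
eef_rot: [-3.141, -0.0, 1.386]
wrist_force: [0.0, -0.0, -0.2]
finger_gap: 94.2
finger_force: 0.0
```

Call:
{"method": "move_arm", "body": {"dp": [[0,0,0],[0,0,0],[0,0,0]], "rotation": [[0,0,0],[0,0,0],[0,0,0]], "hand": [1,1,1]}}

```text
clock: 1.72
eef_pos: [555.5, -238.1, 245.5]
eef_rot: [-3.141, 0.0, 1.38]
wrist_force: [0.1, 0.6, -0.0]
finger_gap: 94.2
finger_force: 0.0
```

```bash
cat >> h.py <<'E'
from scipy.spatial.transform import Rotation as Ro
def wrist(fn):
    from cell import manip,camera
    import cv2,pickle
    s=manip.read_state(); c=camera("wrist"); T=np.eye(4); T[:3,:3]=Ro.from_euler("xyz",s["eef_rot"]).as_matrix(); T[:3,3]=s["eef_pos"]
    M=np.linalg.inv(T@c["mount"]); c["R"]=M[:3,:3]; c["t"]=M[:3,3]
    print(s["clock"],s["eef_pos"],s["eef_rot"],s["wrist_force"],s["finger_gap"],s["finger_force"])
    pickle.dump(c,open(fn+".pkl","wb")); cv2.imwrite(f"pics/{fn}.png",np.clip(c["image"][:,:,::-1]*1.5,0,255).astype(np.uint8)); return c
E
python3 -c "
from h import *
c=wrist('w1'); print(proj(c,(556.5,-237.5,8)),c['mount'])"
```

```text
1.725 [ 555.53763019 -238.09464762  245.45381384] [-3.14139003e+00  5.58498587e-05  1.37986282e+00] [ 0.13283278  0.59138327 -0.00179974] 94.18527243771439 0.0
[321.09969316 212.28874491] [[-2.80454490e-04 -9.71120964e-01 -2.38587498e-01  6.89026870e+01]
 [ 9.99999860e-01 -1.65224194e-04 -5.02967562e-04 -3.38938873e-01]
 [ 4.49021917e-04 -2.38587606e-01  9.71120874e-01 -1.79263258e+02]
 [ 0.00000000e+00  0.00000000e+00  0.00000000e+00  1.00000000e+00]]
```

View pics/w1.png

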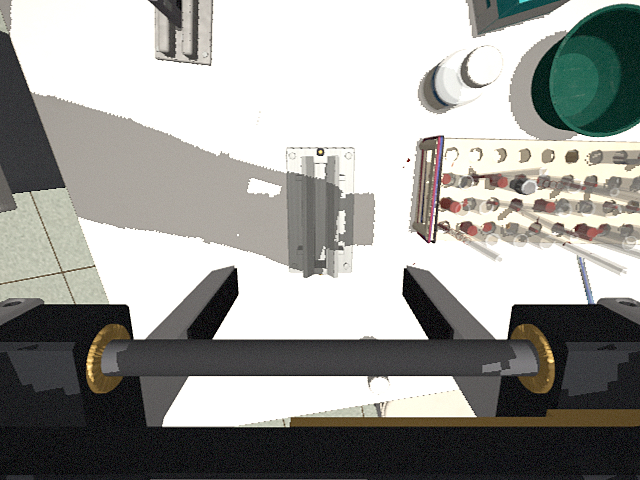

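The wrist view shows the module nearly axis-aligned. Its base corners are about (286,148), (355,148), (353,273) and (288,272).

Run:
```python
import pickle,numpy as np,cv2
from h import *
c=pickle.load(open("w1.pkl","rb"))
X=np.array([ray(c,p,8)[:2] for p in [(286,148),(355,148),(353,273),(288,272)]])
e=(X[0]-X[3])+(X[1]-X[2]);print(X,X.mean(0),np.arctan2(-e[0],e[1]),np.linalg.norm(e)/2)
for x in(-42,42):
  for y in (-80,80):
    a=-.19;print(proj(c,(556.5+x*np.cos(a)-y*np.sin(a),-237.5+x*np.sin(a)+y*np.cos(a),8)))
im=cv2.imread("pics/w1.png")[140:285,270:370];cv2.imwrite("pics/w1z.png",cv2.resize((im*.75).astype(np.uint8),None,fx=4,fy=4,interpolation=cv2.INTER_CUBIC))
```

```text
[[ 529.74952417 -152.5150322 ]
 [ 611.48165852 -168.338013  ]
 [ 582.53069621 -325.01840173]
 [ 498.55045529 -307.36184562]] [ 555.57808355 -238.30832314] -0.1907340566874305 158.6404928873234
[289.30561239 272.32249269]
[286.2309992 146.6276324]
[352.94858897 272.26328635]
[355.92121955 146.53855868]
```

View pics/w1z.png

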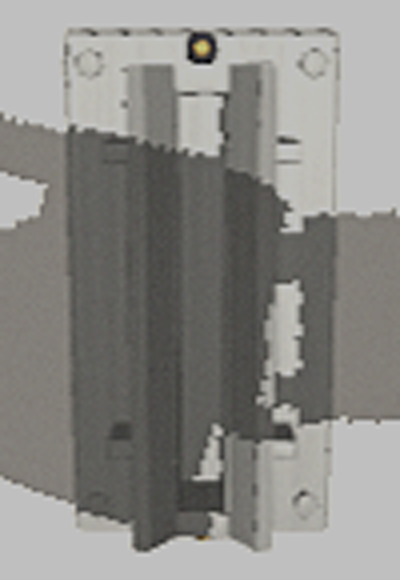

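Call:
{"method": "move_arm", "body": {"dp": [[-10,48,0],[-10,48,0],[-10,48,0],[-10,48,0],[-10,48,0],[-10,48,0],[-10,48,0],[-10,48,0],[-10,48,0],[-4,23,0]], "rotation": [[0,0,0.055],[0,0,0.055],[0,0,0.055],[0,0,0.055],[0,0,0.055],[0,0,0.055],[0,0,0.055],[0,0,0.055],[0,0,0.055],[0,0,0.055]], "hand": [1,1,1,1,1,1,1,1,1,1]}}

```text
clock: 3.02
eef_pos: [461.7, 219.0, 245.7]
eef_rot: [3.141, -0.0, 1.934]
wrist_force: [0.0, -0.2, 0.1]
finger_gap: 93.7
finger_force: 0.0
```

Call:
{"method": "move_arm", "body": {"dp": [[0,0,0],[0,0,0],[0,0,0]], "rotation": [[0,0,0],[0,0,0],[0,0,0]], "hand": [1,1,1]}}

```text
clock: 3.4
eef_pos: [462.6, 216.7, 245.5]
eef_rot: [3.141, 0.0, 1.93]
wrist_force: [0.5, -0.7, 0.4]
finger_gap: 93.9
finger_force: 0.0
```

```bash
python3 -c "
from h import *
import cv2
c=wrist('w2'); im=cv2.imread('pics/w2.png')
p=proj(c,(462,216,80)).astype(int);print(p)
x,y=max(p[0]-100,0),max(p[1]-110,0);print(x,y)
cv2.imwrite('pics/w2z.png',cv2.resize((im[y:y+200,x:x+200]*.75).astype('uint8'),None,fx=3,fy=3,interpolation=cv2.INTER_CUBIC))"
```

```text
3.4 [462.61776271 216.68389122 245.53346867] [3.14146948e+00 8.91461583e-05 1.92969749e+00] [ 0.46933661 -0.69315963  0.37395193] 93.93962049858806 0.0
[319 224]
219 114
```

View pics/w2z.png

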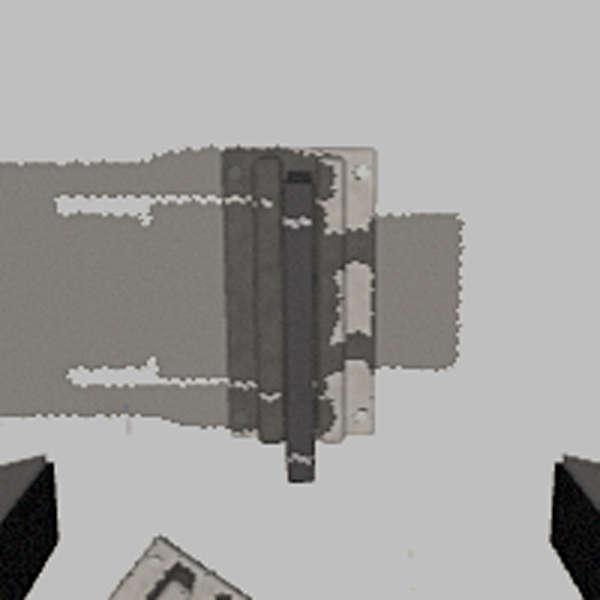

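The cassette's top edge in the crop runs from (300,184 or 170) to (300,482), about 26 px wide, and it is nearly parallel to the fingers' approach plane. Refined module corners in the zoomed crop are (67,30), (340,32), (328,530) and (78,528).

Run:
```python
import pickle,numpy as np
from h import *
c=pickle.load(open("w1.pkl","rb"))
X=np.array([ray(c,(270+(u-1.5)/4,140+(v-1.5)/4),8)[:2] for u,v in [(67,30),(340,32),(328,530),(78,528)]])
e=(X[0]-X[3])+(X[1]-X[2]);print("mod",X.mean(0),np.arctan2(-e[0],e[1]),np.linalg.norm(e)/2)
# mouth outer/inner top edges z=55
f=lambda c,o,k,u,v,z:ray(c,(o[0]+(u-1)/k,o[1]+(v-1)/k),z)[:2]
for v,us in((65,(128,178,229,270)),(545,(140,172,228,268))): print([f(c,(270,140),4,u,v,55).round(1) for u in us])
c=pickle.load(open("w2.pkl","rb"));o=(219,114)
for v0 in(170,184):
    L=f(c,o,3,300,v0,106);R=f(c,o,3,300.5,482,106);e=L-R;print("cass",(L+R)/2,np.linalg.norm(e),np.arctan2(-e[0],e[1]))
X=np.array([f(c,o,3,u,v,6) for u,v in[(222,148),(377,148),(375,434),(230,434)]]);e=X[0]-X[3]+X[1]-X[2];print("stand",X.mean(0),np.arctan2(-e[0],e[1]),np.linalg.norm(e)/2)
```

```text
mod [ 555.64822005 -237.50776301] -0.1918715628395379 158.49697881578447
[array([ 549. , -165.9]), array([ 562.2, -168.4]), array([ 575.7, -171. ]), array([ 586.5, -173.1])]
[array([ 524.7, -300.5]), array([ 533.9, -302.3]), array([ 550. , -305.4]), array([ 561.6, -307.6])]
cass [459.30122985 220.99720709] 103.10509925691564 0.3593219976770304
cass [460.05450839 218.98182626] 98.80199548244141 0.3593931901941482
stand [460.87283905 216.73779695] 0.3683222219359668 122.05325655080006
```

Call:
{"method": "move_arm", "body": {"dp": [[-2.5,2,-35],[0,0,-40],[0,0,-40],[0,0,-30],[0,0,-18],[0,0,-10],[0,0,0],[0,0,0],[0,0,0],[0,0,0]], "rotation": [[0,0,0],[0,0,0],[0,0,0],[0,0,0],[0,0,0],[0,0,0],[0,0,0],[0,0,0],[0,0,0],[0,0,0]], "hand": [1,1,1,1,1,1,1,0.4,0.2,0.1], "newtons": 20}}

```text
clock: 4.7
eef_pos: [460.0, 219.8, 72.8]
eef_rot: [3.141, -0.0, 1.932]
wrist_force: [0.0, -0.1, -0.2]
finger_gap: 67.3
finger_force: 0.0
```

Call:
{"method": "move_arm", "body": {"dp": [[0,0,0],[0,0,0],[0,0,0],[0,0,0]], "rotation": [[0,0,0],[0,0,0],[0,0,0],[0,0,0]], "hand": [0,0,0,0], "newtons": 20}}

```text
clock: 5.2
eef_pos: [459.8, 219.7, 72.4]
eef_rot: [-3.142, 0.0, 1.932]
wrist_force: [-0.5, -0.4, -0.3]
finger_gap: 27.2
finger_force: 0.0
```

Call:
{"method": "move_arm", "body": {"dp": [[0,0,0],[0,0,0],[0,0,0],[0,0,0],[0,0,0]], "rotation": [[0,0,0],[0,0,0],[0,0,0],[0,0,0],[0,0,0]], "hand": [0,0,0,0,0]}}

```text
clock: 5.82
eef_pos: [459.8, 219.7, 72.4]
eef_rot: [-3.142, 0.0, 1.932]
wrist_force: [0.3, -0.2, -0.8]
finger_gap: 9.8
finger_force: 20.0
```

Call:
{"method": "move_arm", "body": {"dp": [[0,0,10],[0,0,25],[0,0,35],[0,0,30],[0,0,10]], "rotation": [[0,0,0],[0,0,0],[0,0,0],[0,0,0],[0,0,0]], "hand": [0,0,0,0,0], "newtons": 30}}

```text
clock: 6.45
eef_pos: [460.3, 219.9, 184.4]
eef_rot: [3.139, -0.0, 1.932]
wrist_force: [0.6, 0.0, -1.4]
finger_gap: 9.8
finger_force: 30.0
```

Call:
{"method": "move_arm", "body": {"dp": [[5,-24,0],[10,-47,0],[10,-47,0],[10,-47,0],[10,-47,0],[10,-47,0],[10,-47,0],[10,-47,0],[10,-47,0],[6,-32,0]], "rotation": [[0,0,-0.055],[0,0,-0.055],[0,0,-0.055],[0,0,-0.055],[0,0,-0.055],[0,0,-0.055],[0,0,-0.055],[0,0,-0.055],[0,0,-0.055],[0,0,-0.056]], "hand": [0,0,0,0,0,0,0,0,0,0]}}

```text
clock: 7.7
eef_pos: [550.6, -214.2, 181.4]
eef_rot: [-3.14, -0.0, 1.378]
wrist_force: [0.5, 0.9, -1.7]
finger_gap: 9.7
finger_force: 30.0
```

Call:
{"method": "move_arm", "body": {"dp": [[5,-25,0],[0,0,0],[0,0,0],[0,0,0]], "rotation": [[0,0,0],[0,0,0],[0,0,0],[0,0,0]], "hand": [0,0,0,0]}}

```text
clock: 8.2
eef_pos: [555.8, -236.4, 182.4]
eef_rot: [-3.141, -0.0, 1.382]
wrist_force: [-0.5, 0.1, -1.7]
finger_gap: 9.7
finger_force: 30.0
```

```bash
python3 -c "
from h import *
import cv2
from cell import camera
c=wrist('w3'); im=cv2.imread('pics/w3.png')[60:360,160:480]
t=camera('top');p=proj(t,(556,-238,100)).astype(int);print(p)
x,y=p[0]-55,p[1]-60
a=cv2.resize((im*.75).astype('uint8'),(480,450),interpolation=cv2.INTER_CUBIC)
b=np.clip(t['image'][y:y+110,x:x+110,::-1]*1.5,0,255).astype('uint8')
s=camera('side');p=proj(s,(556,-238,80)).astype(int);d=np.clip(s['image'][p[1]-75:p[1]+75,p[0]-53:p[0]+53,::-1]*1.7,0,255).astype('uint8')
cv2.imwrite('pics/w3z.png',np.hstack([a,cv2.resize(d,(318,450),interpolation=cv2.INTER_CUBIC)]));print(p)
import pickle;pickle.dump(s,open('s3.pkl','wb'))
"
```

```text
8.2 [ 555.83227888 -236.38022054  182.38967955] [-3.14138234e+00 -1.17541200e-04  1.38177885e+00] [-0.48018478  0.08869778 -1.71946952] 9.744263081956047 29.997705817222595
[464 231]
[369 303]
```

View pics/w3z.png

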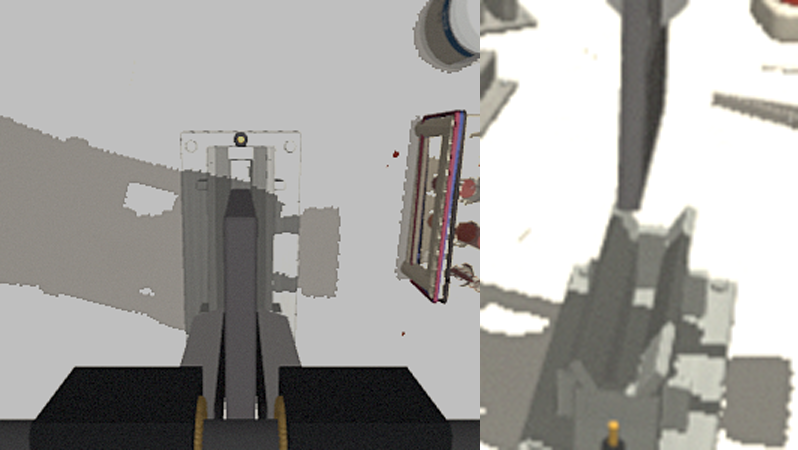

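The cassette, at column ~241, is centred over the slot, upright and parallel, so I'm descending.

Call:
{"method": "move_arm", "body": {"dp": [[0,-1,-15],[0,0,-20],[0,0,-15],[0,0,-8],[0,0,-6],[0,0,-6],[0,0,-6],[0,0,-5],[0,0,0]], "rotation": [[0,0,0],[0,0,0],[0,0,0],[0,0,0],[0,0,0],[0,0,0],[0,0,0],[0,0,0],[0,0,0]], "hand": [0,0,0,0,0,0,0,0,0]}}

```text
clock: 9.48
eef_pos: [555.7, -238.2, 101.1]
eef_rot: [-3.141, -0.0, 1.381]
wrist_force: [-0.6, 0.4, -0.8]
finger_gap: 10.1
finger_force: 30.0
```

Call:
{"method": "move_arm", "body": {"dp": [[0,0,-5],[0,0,-5],[0,0,-5],[0,0,-4],[0,0,-3],[0,0,-2],[0,0,-1],[0,0,0]], "rotation": [[0,0,0],[0,0,0],[0,0,0],[0,0,0],[0,0,0],[0,0,0],[0,0,0],[0,0,0]], "hand": [0,0,0,0,0,0,0,0]}}

```text
clock: 10.48
eef_pos: [555.9, -238.3, 76.5]
eef_rot: [3.142, 0.0, 1.381]
wrist_force: [-0.6, -0.2, -2.9]
finger_gap: 9.6
finger_force: 30.0
```

Call:
{"method": "move_arm", "body": {"dp": [[0,0,-1],[0,0,-1],[0,0,0]], "rotation": [[0,0,0],[0,0,0],[0,0,0]], "hand": [0,0,0]}}

```text
clock: 10.85
eef_pos: [555.9, -238.3, 74.5]
eef_rot: [3.142, 0.0, 1.381]
wrist_force: [-0.1, 0.3, -1.0]
finger_gap: 10.1
finger_force: 30.0
```

Call:
{"method": "move_arm", "body": {"dp": [[0,0,-1],[0,0,0]], "rotation": [[0,0,0],[0,0,0]], "hand": [0,0]}}

```text
clock: 11.1
eef_pos: [556.0, -238.3, 74.4]
eef_rot: [3.141, 0.0, 1.381]
wrist_force: [-2.9, 2.1, 9.6]
finger_gap: 10.0
finger_force: 30.0
```

Contact with the floor (+10 N at z = 74.4, as predicted). Next is releasing gently, then retreating.

Call:
{"method": "move_arm", "body": {"dp": [[0,0,0],[0,0,0],[0,0,0],[0,0,0],[0,0,0],[0,0,0],[0,0,0],[0,0,0]], "rotation": [[0,0,0],[0,0,0],[0,0,0],[0,0,0],[0,0,0],[0,0,0],[0,0,0],[0,0,0]], "hand": [0.15,0.25,0.4,0.6,0.6,0.6,0.6,0.6]}}

```text
clock: 12.1
eef_pos: [555.8, -238.3, 73.5]
eef_rot: [3.142, 0.0, 1.381]
wrist_force: [0.3, -0.3, -0.3]
finger_gap: 56.3
finger_force: 0.0
```

Call:
{"method": "move_arm", "body": {"dp": [[0,0,10],[0,0,20],[0,0,30],[0,0,40],[0,0,40],[0,0,20],[0,0,0],[0,0,0]], "rotation": [[0,0,0],[0,0,0],[0,0,0],[0,0,0],[0,0,0],[0,0,0],[0,0,0],[0,0,0]], "hand": [0.6,0.6,0.6,0.6,0.6,0.6,0.6,0.6]}}

```text
clock: 13.1
eef_pos: [555.5, -238.1, 232.5]
eef_rot: [-3.14, -0.0, 1.381]
wrist_force: [0.2, -0.3, 0.8]
finger_gap: 56.7
finger_force: 0.0
```

```bash
python3 -c "
from h import *
import cv2
from cell import camera
c=wrist('w4'); im=cv2.imread('pics/w4.png')[60:360,160:480]
a=cv2.resize((im*.75).astype('uint8'),(480,450))
s=camera('side');d=np.clip(s['image'][190:400,260:408,::-1]*1.7,0,255).astype('uint8')
cv2.imwrite('pics/w4z.png',np.hstack([a,cv2.resize(d,(317,450),interpolation=cv2.INTER_CUBIC)]))
for z in(8,108): print([proj(s,(555.8+19.1*k/2*1,-237.6-98.2*k/2,z)).round() for k in(-1,1)])
"
```

```text
13.1 [ 555.53154962 -238.13055734  232.5009398 ] [-3.14035683e+00 -3.31911270e-04  1.38080992e+00] [ 0.17402683 -0.29898335  0.75897984] 56.662400010956794 0.0
[array([359., 329.]), array([378., 370.])]
[array([361., 269.]), array([381., 305.])]
```

View pics/w4z.png

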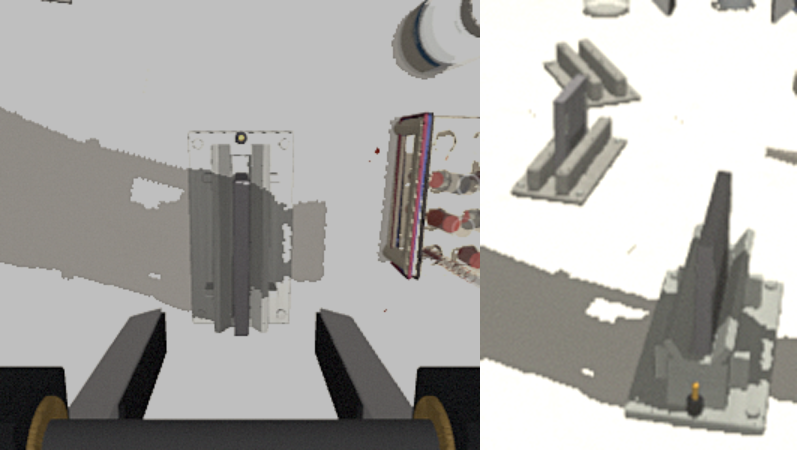

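The cassette sits upright and seated in the slot: its top corner is at crop row 172, against about 169 predicted for home. The small cassette is still standing, and the gripper is clear.

```bash
python3 -c "
from cell import manip
print(manip.sign_off())"
```

```text
the job is handed in; nothing more can be done
None
```

The large cassette is released and fully home in the module slot, and the small one is still standing in its own stand; I handed the job in at about 13 s, and sign-off returned no verdict.

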